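# Fit the temperature probe in the collet gland of a mixing vessel

## Robot

A 7-joint arm with a two-finger parallel gripper is mounted at the origin on the work surface. World frame = base frame: x ahead of the robot, y to its left, z up, the work surface at z = 0. Lengths are in mm, angles in rad, forces in N, time in s.
With the tool pointing down it reaches from about 350 to 900 mm from the base axis. Payload 19.9 kg.
Tool frame: the origin (TCP) lies midway between the tips of the shut fingers; the grasp point (between the pads) lies 19 mm behind it; y points along the fingers, z is the direction in which the jaws open and shut, and the axes are right-handed (so a half turn about y gives the same grasp; the last joint's range is limited). The gripper opens to 85 mm and grips with 20 to 120 N. Pads are 22 mm wide; open, the fingers measure 114 mm over their backs; the gripper's body (76 mm by 85 mm) begins 54 mm behind the grasp point. The pads swing forward as they close: fully open they stand 13 mm farther back than shut.
Start: joints at [1.131, 0.417, -0.01, 1.614, 0.005, 1.111, -0.053], TCP at [242.113, -576.179, 231.26] pointing down, gripper open.
Joint ranges: [-2.81, 2.81], [-0.39, 2.02], [-1.27, 1.25], [0.06, 2.57], [-1.19, 4.33], [0.19, 2], [-2.82, 2.82]. Speed limits (rad/s): [1.89, 1.89, 2.39, 2.39, 3.01, 3.01, 3.01].

## Interface

Orientations are given as a rotation vector (axis times angle).
In Python, from bench import arm gives the robot as it stands.
- The arm moves only by the tool carry_out, never from a script. Its argument "steps" is a list of rows, each an object with "xyz": the shift along the world's x, y, z in m, a list of three; "angular": the turn, a rotation vector about the world's x, y, z in degrees, a list of three; "hand": the closure, from 0 (fully open) to 1 (shut). A call has exactly 8 rows; each row shifts and turns the pose as measured when the row begins; what a row does not reach is not made up. A row lasts 1/8 s, in which the tool goes at most 62.5 mm and 10.7 degrees, less where a joint would pass 70% of its speed; a pose out of reach is approached as far as the arm can. A call is refused whole if a number of a shift passes 0.0625 or a number of a turn 10.7, either way. A call with a gripper value outside its range is refused whole. The fingers move at their own pace and stop on an object; "newtons" is the grip in N (left out, the last holds). Time passes only in rows, so rows that do not move let the fingers close, or fill a call up. It gives the time, the measured TCP pose, the force and the opening at its end, in the units of the state.
- arm.sense(): the state, without advancing time (a new reading comes with each control period).
- arm.camera(name): name is "scene" or "side" or "wrist"; returns the picture (480x640x3 uint8, red, green, blue); there is no depth.
- arm.calibration(name): a dict with "vfov" (degrees; the focal length in pixels is half the picture's height over the tangent of half this angle, whatever the lens; pixels are square), "cx", "cy" (the principal point, pixels), "k1" (the pictures are not rectified: a ray, as slopes to the right and down, at radius r is drawn at 1 + k1 r^2 times it, then the intrinsics apply), "world_from_camera" (4x4, takes a point from camera to world coordinates). Camera axes: x right, y down, z forward; pixel columns grow to the right and rows downward; lengths in mm; the calibration is good to about 2 mm. A picture is of the moment at which its call begins: read the wrist's pose just before it. calibration takes no time and is no camera call; for the wrist camera it gives the pose at the moment of the call.
- arm.sign_off(): hands the job in, once; it reports no verdict.
The state is a dict: "time_s": time; "q": joint angles; "joint_vel": joint speeds; "joint_efforts": joint torques, N m; "tcp_pos": TCP position; "ee_rot": TCP orientation; "wrist_force": force on the tool from outside, world axes, zero at the start; "ft_torque": the same for the moment, N m; "finger_gap": opening from 0.0 (shut) to 1.0 (fully open).
Only numpy, scipy, OpenCV 4.12 (cv2) and the standard library are available. Lean on these libraries where they do the work, as an engineer would, in place of code of your own. Each camera call takes 0.05 s, during which the arm holds its last target. There are 200 camera calls.

## Task

Take the temperature probe (the one with the 10 mm steel sheath and the 20 mm round black head) from the sensor rack and set it down through the knurled gland nut on the lid of the steel mixing vessel until the shoulder under its head rests on the nut. Then turn the nut clockwise until the collet inside has closed on the sheath and grips it firmly, finger-tight: do not force the probe in, do not overtighten and crush the sheath, and leave the other things on the bench as they are.

Things in the scene. Friction and masses are not known exactly. Their poses are not given: they have to be found in the camera images.
- probe: The temperature probe to fit: steel sheath 10 mm thick, 85 mm long, lower rim chamfered 1.5 mm, under a round black plastic head 20 mm wide, 32 mm high, hollow on top. About 0.1 kg. Origin: on the axis at the flat underside of the head (the shoulder); z up to the head, the sheath runs to -z. Starts upright in one of the rack's holes (which one varies), shoulder on the rack's top. Grip it by the head.
- rack: White plastic sensor rack, fixed. Origin: centre of its underside on the bench; its top is 105 mm above. Three 13 mm holes in a row along its y axis, at y = -55, 0 and +55 mm. 56 mm deep (x), 190 mm long (y).
- electrode: Another sensor in the rack, to be left alone: glass shaft 12 mm thick, broad round black cap 26 mm wide and 22 mm high with a steel stub on top (30 mm in all). Origin on the axis at the cap's underside.
- cond_probe: Another sensor in the rack, to be left alone: thin steel stem of 6 mm, square black head 20 mm wide, 46 mm high with a steel stub on top (52 mm in all). Origin on the axis at the head's underside.
- vessel: Lidded steel mixing vessel, fixed: 140 mm wide, rim 156 mm, lid 100 mm above the bench. Origin: centre of its underside. The collet gland stands on the lid at x = -35 mm, y = 0 of the vessel's frame; the other fittings on the lid reach at most 115 mm above the bench.
- nut: Round knurled steel nut of the gland, 36 mm wide, 22 mm high. Origin: on its axis at its upper face, 149 mm above the bench; z up, x and y turn with it. Its mouth is 16 mm wide, narrowing to 12 mm within 4 mm; below it are the jaws, then an 11 mm guide bore in the neck. With the shoulder on the nut, the origins of probe and nut coincide. Clockwise from above tightens; the nut keeps its height and stays where left.
- jaw0: One of three brass collet jaws, 120 degrees apart, inside the nut 8 to 21 mm below its upper face; x points outward to the jaw. Its origin lies on the gland's axis with the nut fully slack, and goes to -x with the jaw. The nut draws all three inward together, 2 mm per radian. They start open: the nut has to turn 0.4 to 2.4 rad (varies from case to case) before they meet the sheath, which is felt.
- jaw1: The second collet jaw. From first touch the jaws reach 18 N each after about 0.2 rad more of nut, and 50 N, where the sheath is crushed, after about 0.6 rad. The nut runs free at 0.30 N m; each newton of jaw force adds 0.006 N m: 0.41 N m at 18 N, 0.50 N m at 33 N (a good finger-tight grip), 0.60 N m at 50 N.
- jaw2: The third collet jaw. A resting nut is held by its friction of 0.30 N m either way: after a brisk turn the torque left at rest may be anything down to 0.3 N m the other way, and it shifts up by 0.006 N m per newton as the jaws load. A last slow step of 0.01 to 0.02 rad brings the turning torque back, read at rest up to 0.2 N m low: compare it with the free nut's. Fingers gripping it lightly slip too early.
- beaker: Bystander: small glass beaker, 55 mm wide, 70 mm high. Origin: centre of its underside.
- jar: Bystander: glass jar with dark contents and a white lid, 66 mm wide, 100 mm high. Origin: centre of its underside.
- plug: Bystander: the gland's steel blanking plug lying on its side, 38 mm long, 20 mm head. Origin under its shank.
- wrench: Bystander: open-ended wrench lying flat, 170 mm long. Origin under its middle.
- spatula: Bystander: flat steel spatula lying on the bench, 185 mm long. Origin under its handle's middle.

How it is judged (in metres and radians):
On the way, in this order (a step that is already met when the one before it is completed fails the run):
1. the probe stands in the gland, upright, its shoulder resting on the nut, the collet still loose (z of probe in the frame of nut between -0.002 and 0.002 m and horizontal distance between probe and nut below 0.003 m and angle between the z axis of probe and the z axis of nut, either way round below 0.05 rad and contact force between each of jaw0, jaw1, jaw2 and probe below 10 N), for 0.2 s.
2. the nut has been turned until all three jaws grip the sheath (z of probe in the frame of nut between -0.002 and 0.002 m and horizontal distance between probe and nut below 0.003 m and angle between the z axis of probe and the z axis of nut, either way round below 0.05 rad and contact force between each of jaw0, jaw1, jaw2 and probe above 18 N), for 0.2 s.
At the end, for the whole second after the job is handed in: The probe stands in the gland, its shoulder within 2 mm of the nut's upper face, within 3 mm of the nut's axis and upright in it within 0.05 rad, at rest, with each of the three collet jaws pressing on it with more than 18 N (all of step 2 and linear speed of probe below 0.01 m/s); the robot touches nothing.
It fails at once if the sheath is crushed: a collet jaw presses on the probe with more than 50 N (contact force between any of jaw0, jaw1, jaw2 and probe above 50 N).
It fails at once if the probe is forced: it presses on the nut with more than 45 N (contact force between probe and nut above 45 N).
It fails at once if another sensor in the rack or a thing on the bench is moved by more than 30 mm (distance of any of electrode, cond_probe, beaker, jar, plug, wrench, spatula from where it was at the start of the episode above 0.03 m).
It also fails if it takes over 72 s, if anything falls off the work surface, if the arm or the gripper's body presses on something with over 40 N, if the wrist force passes 120 N, or if a joint passes its speed limit or range.

## Working session

There is one attempt and no reset: what is moved stays moved. The work goes in short steps, Python scripts to look and compute and a tool call to move; the robot and the scene stay as the last step left them, time stands still between calls to the robot, and variables do not carry over. Pictures are saved under pics/ and viewed, about 8 in all and at most 12, crops included, and the job is handed in when it is done.

Besides the shell and the picture viewer there is one more tool, called after "Request:" as name([rows], argument=value, ...), one row to a line, values as JSON. carry_out: Moves the arm, as the interface text tells. Its arguments: {"type":"object","properties":{"steps":{"type":"array","items":{"type":"object","properties":{"xyz":{"type":"array","items":{"type":"number"}},"angular":{"type":"array","items":{"type":"number"}},"hand":{"type":"number"}}}},"newtons":{"type":"number"}},"required":["steps"]}

```bash
ls; mkdir -p pics; python3 - <<'E'
from bench import arm
import cv2
s=arm.sense();print(s)
for n in("scene","side"):
    cv2.imwrite(f"pics/{n}0.png",arm.camera(n)[:,:,::-1]);print(n,arm.calibration(n))
print(arm.calibration("wrist"))
E
```

```text
pics
{'time_s': 0.0, 'q': array([ 1.13150438,  0.41794901, -0.01031382,  1.61421944,  0.00469189,
        1.11068484, -0.05299891]), 'joint_vel': array([ 3.35324763e-04, -1.98724485e-03, -3.52307683e-04, -2.40549959e-03,
       -2.44778210e-05,  4.45784113e-04,  7.46311989e-04]), 'joint_efforts': array([ 1.62870720e-06, -8.64432263e+01,  6.78563733e-01, -4.34896445e+01,
        1.89582619e-02,  7.39582290e-03, -5.67209554e-05]), 'tcp_pos': array([ 241.97023598, -575.86261098,  230.65676457]), 'ee_rot': array([-0.40408973,  2.00430326, -2.00186399]), 'wrist_force': array([-0.18319601, -0.21825237, -0.63851499]), 'ft_torque': array([-0.00763219,  0.05338681,  0.02088381]), 'finger_gap': 0.9975654484262071}
scene {'vfov': 56.392528885138184, 'cx': 314.9806337256481, 'cy': 240.23378220784898, 'k1': 0.02801278509639036, 'world_from_camera': array([[ 1.15479034e-02,  5.61090195e-01, -8.27674114e-01,
         1.29096825e+03],
       [ 9.99931380e-01, -8.11056947e-03,  8.45302499e-03,
        -4.68466014e+01],
       [-1.96999895e-03, -8.27714934e-01, -5.61145353e-01,
         6.15677651e+02
[... 336 characters left out ...]
.31117092e-01, -6.55018443e-01,
         6.04341751e+02],
       [-4.96520414e-03, -6.67992293e-01, -7.44151626e-01,
         8.21871050e+02],
       [ 0.00000000e+00,  0.00000000e+00,  0.00000000e+00,
         1.00000000e+00]])}
{'vfov': 64.96206533703324, 'cx': 320.17847003657494, 'cy': 246.40913740002767, 'k1': 0.001356690930308835, 'world_from_camera': array([[ 3.87528200e-01, -8.84419378e-01, -2.60046646e-01,
         3.08767586e+02],
       [-9.21857137e-01, -3.72140309e-01, -1.08124973e-01,
        -5.47835839e+02],
       [-1.14601762e-03,  2.81627333e-01, -9.59523179e-01,
         3.72715214e+02],
       [ 0.00000000e+00,  0.00000000e+00,  0.00000000e+00,
         1.00000000e+00]])}
```

View pics/scene0.png

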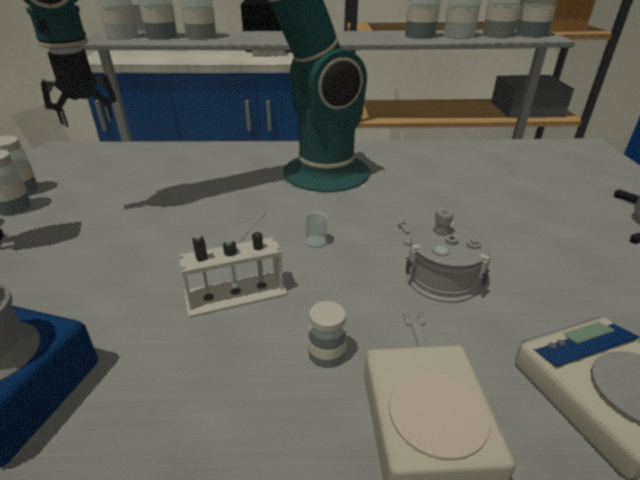

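View pics/side0.png

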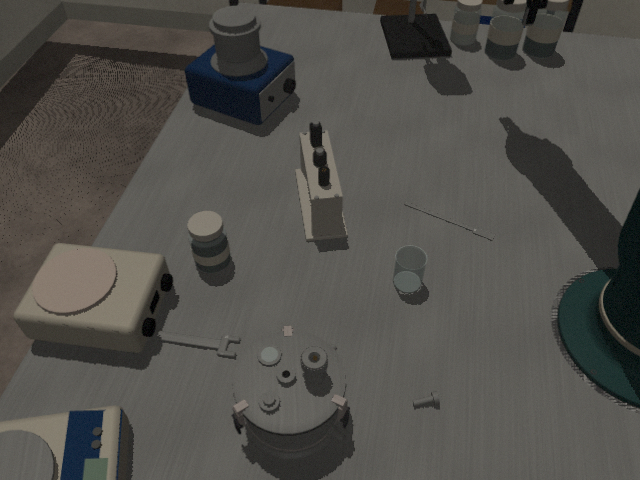

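The scene picture shows the rack with three heads at about (199,247), (230,248) and (258,240), and the vessel's nut at about (444,217). In the side picture the heads are at (316,133), (320,157) and (324,176), and the nut at (315,357). I'll enlarge these areas.

```bash
cat > h.py <<'E'
from bench import arm
import numpy as np, cv2
from scipy.optimize import least_squares
def K(c): 
    f=240/np.tan(np.radians(c["vfov"]/2)); return f
def ray(c,u,v):
    f=K(c);d=np.array([(u-c["cx"])/f,(v-c["cy"])/f]);p=d.copy()
    for _ in range(20): p=d/(1+c["k1"]*(p@p))
    M=c["world_from_camera"]; return M[:3,3],M[:3,:3]@np.array([*p,1.])
def onz(c,u,v,z):
    o,d=ray(c,u,v); return o+d*(z-o[2])/d[2]
def proj(c,P):
    M=c["world_from_camera"];p=(np.atleast_2d(P)-M[:3,3])@M[:3,:3];s=p[:,:2]/p[:,2:]
    s=s*(1+c["k1"]*(s**2).sum(1,keepdims=True)); return s*K(c)+[c["cx"],c["cy"]]
E
python3 - <<'E'
import cv2,numpy as np
a=cv2.imread("pics/scene0.png");b=cv2.imread("pics/side0.png")
def crop(i,x,y): return cv2.resize(i[y:y+75,x:x+100],(400,300),interpolation=cv2.INTER_CUBIC)
o=np.vstack([np.hstack([crop(a,180,220),crop(a,400,200)]),np.hstack([crop(b,270,115),crop(b,260,330)])])
o=cv2.convertScaleAbs(o,alpha=1.5)
cv2.imwrite("pics/crop0.png",o)
E
```

```text
(no output)
```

View pics/crop0.png

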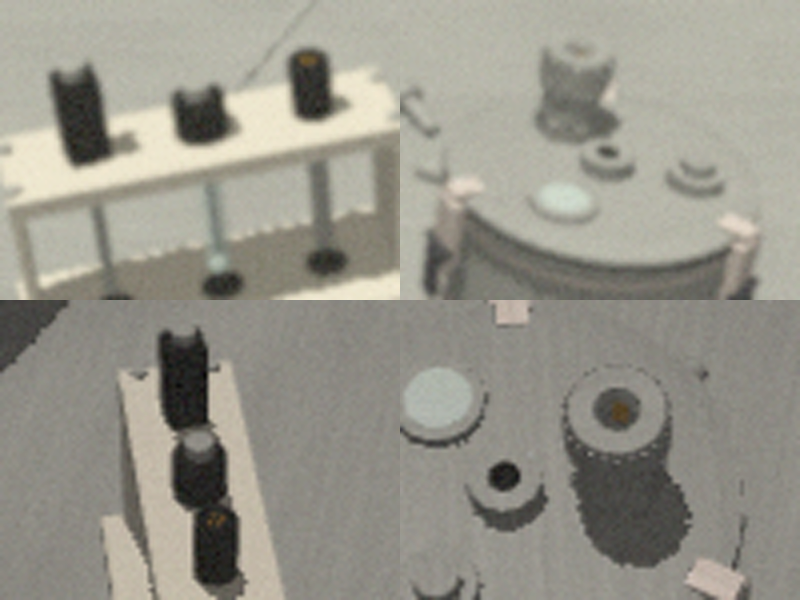

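Scene crop: the probe is the rightmost head (hollow top with amber contacts), top centre at (257.3,234). In the side image its top is at (324,169). The nut's top is at (444.5,212.5) in the scene image and (314.2,357.5) in the side image.

```bash
python3 - <<'E'
from h import *
cs,cd=arm.calibration("scene"),arm.calibration("side")
def tri(a,b,z0):
    o1,d1=ray(cs,*a);o2,d2=ray(cd,*b)
    A=np.zeros((3,3));r=np.zeros(3)
    for o,d in((o1,d1),(o2,d2)):
        d=d/np.linalg.norm(d);P=np.eye(3)-np.outer(d,d);A+=P;r+=P@o
    return np.linalg.solve(A,r)
print("probe",tri((257.3,233.8),(323.8,169),137),onz(cs,257.3,233.8,137),onz(cd,323.8,169,137))
print("nut",tri((444.3,212.3),(314,357.3),149),onz(cs,444.3,212.3,149),onz(cd,314,357.3,149))
print("cond",onz(cs,180+77/4,220+75/4,157-6),onz(cd,270+183/4,115+35/4,157-6))
print("electr",onz(cs,180+200/4,220+132/4,105),onz(cd,270+200/4,115+135/4,135))
from scipy.spatial.transform import Rotation as R
s=arm.sense();print(R.from_rotvec(s["ee_rot"]).as_matrix().round(3))
E
```

```text
probe [ 561.91438067 -152.65288496  139.24225549] [ 560.98998966 -151.65657131  137.        ] [ 562.01658983 -157.72948452  137.        ]
nut [503.62586013 224.08872557 149.1185377 ] [504.98082777 224.92343812 149.        ] [503.02838112 222.65772838 149.        ]
cond [ 597.56482349 -254.69005464  151.        ] [ 597.78975705 -265.07029614  151.        ]
electr [ 579.70084857 -205.37533081  105.        ] [ 579.73497451 -213.65926595  135.        ]
[[-0.922 -0.     0.387]
 [-0.387  0.001 -0.922]
 [ 0.    -1.    -0.001]]
```

Request:
carry_out([
  {"xyz": [0.03, 0.04, 0], "angular": [0, 0, 10.7], "hand": 0},
  {"xyz": [0.036, 0.048, 0], "angular": [0, 0, 10.7], "hand": 0},
  {"xyz": [0.036, 0.048, 0], "angular": [0, 0, 10.7], "hand": 0},
  {"xyz": [0.036, 0.048, 0], "angular": [0, 0, 10.7], "hand": 0},
  {"xyz": [0.036, 0.048, 0], "angular": [0, 0, 10.7], "hand": 0},
  {"xyz": [0.036, 0.048, 0], "angular": [0, 0, 10.7], "hand": 0},
  {"xyz": [0.036, 0.048, 0], "angular": [0, 0, 10.7], "hand": 0},
  {"xyz": [0.036, 0.048, 0], "angular": [0, 0, 10.7], "hand": 0},
])

```text
time_s: 1.1
tcp_pos: [526.4, -190.2, 229.1]
ee_rot: [-1.351, 0.964, -0.964]
wrist_force: [0.3, -0.9, -0.1]
finger_gap: 0.995
```

Request:
carry_out([
  {"xyz": [0.02, 0.02, 0], "angular": [0, 0, 6], "hand": 0},
  {"xyz": [0.015, 0.016, 0], "angular": [0, 0, 5], "hand": 0},
  {"xyz": [0, 0, 0], "hand": 0},
  {"hand": 0},
  {"hand": 0},
  {"hand": 0},
  {"hand": 0},
  {"hand": 0},
])

```text
invalid input at $.steps[2]: expected keys xyz, angular, hand
```

```bash
python3 - <<'E'
from h import *
from scipy.spatial.transform import Rotation as R
s=arm.sense();c=arm.calibration("wrist");im=arm.camera("wrist")[:,:,::-1]
m=R.from_rotvec(s["ee_rot"]).as_matrix();print(s["q"].round(3),s["tcp_pos"],m[:,2],np.degrees(np.arctan2(m[1,2],m[0,2])))
cv2.imwrite("pics/w1.png",im);import pickle;pickle.dump(c,open("w1.pkl","wb"))
print(proj(c,[[561.5,-153.5,137],[561.5,-153.5,105]]))
E
```

```text
[ 0.679  0.34  -0.48   1.767  0.18   1.079  0.466] [ 526.41822889 -190.18305801  229.05415111] [ 0.94622097  0.32350221 -0.00349164] 18.874975845235152
[[390.77150807 215.48663574]
 [382.80155994 206.2250261 ]]
```

View pics/w1.png

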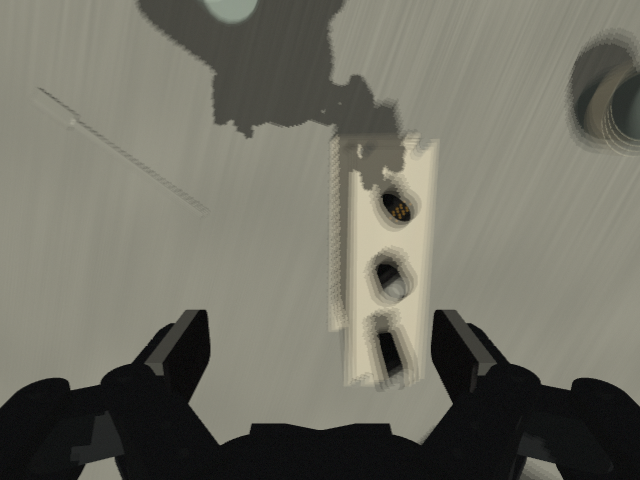

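The picture is motion-blurred. The probe's hollow top is at about (399,207), the nearest of the row to the camera, and the jaws already line up with the rack's x axis. I'll move over the probe without turning further and measure when still.

Request:
carry_out([
  {"xyz": [0.018, 0.018, -0.01], "angular": [0, 0, 0], "hand": 0},
  {"xyz": [0.017, 0.018, -0.01], "angular": [0, 0, 0], "hand": 0},
  {"xyz": [0, 0, 0], "angular": [0, 0, 0], "hand": 0},
  {"xyz": [0, 0, 0], "angular": [0, 0, 0], "hand": 0},
  {"xyz": [0, 0, 0], "angular": [0, 0, 0], "hand": 0},
  {"xyz": [0, 0, 0], "angular": [0, 0, 0], "hand": 0},
  {"xyz": [0, 0, 0], "angular": [0, 0, 0], "hand": 0},
  {"xyz": [0, 0, 0], "angular": [0, 0, 0], "hand": 0},
])

```text
time_s: 2.15
tcp_pos: [565.7, -145.4, 208.6]
ee_rot: [-1.355, 0.95, -0.948]
wrist_force: [-1.2, 0.6, -0.3]
finger_gap: 1.005
```

```bash
python3 - <<'E'
from h import *
from scipy.spatial.transform import Rotation as R
s=arm.sense();c=arm.calibration("wrist");im=arm.camera("wrist")[:,:,::-1].copy()
m=R.from_rotvec(s["ee_rot"]).as_matrix();print(s["q"].round(3),s["tcp_pos"],m[:,2],np.degrees(np.arctan2(m[1,2],m[0,2])),s["wrist_force"])
import pickle;pickle.dump(c,open("w2.pkl","wb"))
p=proj(c,[[561.5,-153.5,137],[561.5,-153.5,105],[*s["tcp_pos"][:2],137]]);print(p)
cv2.imwrite("pics/w2full.png",im)
x,y=int(p[0,0])-100,int(p[0,1])-75;x=max(x,0);y=max(y,0);print(x,y)
cv2.imwrite("pics/w2.png",cv2.resize(im[y:y+150,x:x+200],(800,600),interpolation=cv2.INTER_CUBIC))
E
```

```text
[ 0.584  0.409 -0.493  1.728  0.218  1.061  0.367] [ 565.66748633 -145.42670671  208.58582819] [ 0.93979918  0.3417243  -0.00141944] 19.981983314601454 [-1.17751325  0.63978124 -0.29339662]
[[307.98117861 270.84589683]
 [309.42642304 254.70575219]
 [319.05942078 261.14097457]]
207 195
```

View pics/w2.png

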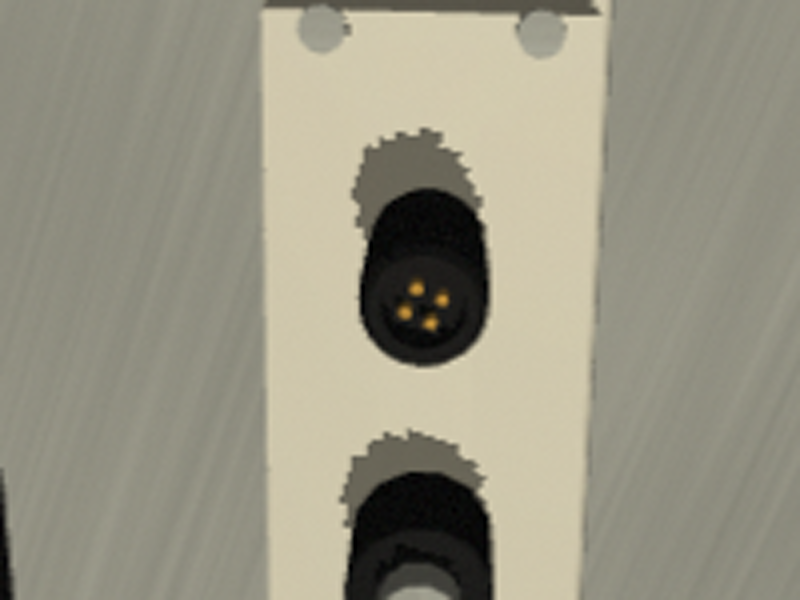

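The picture shows the probe's round top centred at crop (425,301), which is image pixel (312.9,269.9).

```bash
python3 - <<'E'
from h import *
import pickle
c=pickle.load(open("w2.pkl","rb"))
P=onz(c,312.9,269.9,137);s=arm.sense();print(P,P-s["tcp_pos"],s["time_s"])
print("rack edges dir",onz(c,207+263/4,195+40/4,105),onz(c,207+269/4,195+590/4,105),onz(c,207+603/4,195+40/4,105),onz(c,207+580/4,195+590/4,105))
E
```

```text
[ 564.07988917 -151.91827042  137.        ] [ -1.58856619  -6.44858172 -71.57814759] 2.2
rack edges dir [ 527.35963199 -129.40727525  105.        ] [ 559.83444245 -226.07216417  105.        ] [ 579.90826931 -110.29698637  105.        ] [ 613.48236596 -206.5673385   105.        ]
```

Request:
carry_out([
  {"xyz": [-0.0016, -0.0064, -0.015], "angular": [0, 0, -1], "hand": 0},
  {"xyz": [0, 0, -0.02], "angular": [0, 0, 0], "hand": 0},
  {"xyz": [0, 0, -0.02], "angular": [0, 0, 0], "hand": 0.3},
  {"xyz": [0, 0, -0.02], "angular": [0, 0, 0], "hand": 0.3},
  {"xyz": [0, 0, -0.01], "angular": [0, 0, 0], "hand": 0.3},
  {"xyz": [0, 0, 0], "angular": [0, 0, 0], "hand": 0.3},
  {"xyz": [0, 0, 0], "angular": [0, 0, 0], "hand": 0.3},
  {"xyz": [0, 0, 0], "angular": [0, 0, 0], "hand": 0.3},
], newtons=40)

```text
time_s: 3.2
tcp_pos: [562.6, -154.3, 117.7]
ee_rot: [-1.348, 0.968, -0.965]
wrist_force: [-0.2, -0.6, 0.4]
finger_gap: 0.701
```

Request:
carry_out([
  {"xyz": [0.0015, 0.0024, -0.006], "angular": [0, 0, 0], "hand": 0.4},
  {"xyz": [0, 0, 0], "angular": [0, 0, 0], "hand": 0.5},
  {"xyz": [0, 0, 0], "angular": [0, 0, 0], "hand": 0.6},
  {"xyz": [0, 0, 0], "angular": [0, 0, 0], "hand": 0.7},
  {"xyz": [0, 0, 0], "angular": [0, 0, 0], "hand": 1},
  {"xyz": [0, 0, 0], "angular": [0, 0, 0], "hand": 1},
  {"xyz": [0, 0, 0], "angular": [0, 0, 0], "hand": 1},
  {"xyz": [0, 0, 0], "angular": [0, 0, 0], "hand": 1},
], newtons=40)

```text
time_s: 4.2
tcp_pos: [564.6, -151.8, 112.2]
ee_rot: [-1.347, 0.967, -0.966]
wrist_force: [-1.0, 0.4, -0.6]
finger_gap: 0.221
```

Request:
carry_out([
  {"xyz": [0, 0, 0.01], "angular": [0, 0, 0], "hand": 1},
  {"xyz": [0, 0, 0.02], "angular": [0, 0, 0], "hand": 1},
  {"xyz": [0, 0, 0.025], "angular": [0, 0, 0], "hand": 1},
  {"xyz": [0, 0, 0.03], "angular": [0, 0, 0], "hand": 1},
  {"xyz": [0, 0, 0.03], "angular": [0, 0, 0], "hand": 1},
  {"xyz": [0, 0, 0.02], "angular": [0, 0, 0], "hand": 1},
  {"xyz": [0, 0, 0.01], "angular": [0, 0, 0], "hand": 1},
  {"xyz": [0, 0, 0], "angular": [0, 0, 0], "hand": 1},
])

```text
time_s: 5.2
tcp_pos: [563.9, -151.3, 265.3]
ee_rot: [-1.347, 0.966, -0.966]
wrist_force: [-0.4, -0.4, -1.0]
finger_gap: 0.215
```

Request:
carry_out([
  {"xyz": [-0.004, 0.025, 0], "angular": [0, 0, 5], "hand": 1},
  {"xyz": [-0.008, 0.045, 0], "angular": [0, 0, 6], "hand": 1},
  {"xyz": [-0.009, 0.05, 0], "angular": [0, 0, 6], "hand": 1},
  {"xyz": [-0.009, 0.05, 0], "angular": [0, 0, 6], "hand": 1},
  {"xyz": [-0.009, 0.05, 0], "angular": [0, 0, 6], "hand": 1},
  {"xyz": [-0.008, 0.04, 0], "angular": [0, 0, 6], "hand": 1},
  {"xyz": [-0.006, 0.03, 0], "angular": [0, 0, 3], "hand": 1},
  {"xyz": [-0.002, 0.01, 0], "angular": [0, 0, 1], "hand": 1},
])

```text
time_s: 6.2
tcp_pos: [502.8, 155.9, 258.5]
ee_rot: [-1.533, 0.432, -0.421]
wrist_force: [-0.4, -0.7, -0.8]
finger_gap: 0.22
```

Request:
carry_out([
  {"xyz": [0, 0, 0], "angular": [0, 0, 0], "hand": 1},
  {"xyz": [0, 0, 0], "angular": [0, 0, 0], "hand": 1},
  {"xyz": [0, 0, 0], "angular": [0, 0, 0], "hand": 1},
  {"xyz": [0, 0, 0], "angular": [0, 0, 0], "hand": 1},
  {"xyz": [0, 0, 0], "angular": [0, 0, 0], "hand": 1},
  {"xyz": [0, 0, 0], "angular": [0, 0, 0], "hand": 1},
  {"xyz": [0, 0, 0], "angular": [0, 0, 0], "hand": 1},
  {"xyz": [0, 0, 0], "angular": [0, 0, 0], "hand": 1},
])

```text
time_s: 7.2
tcp_pos: [503.6, 152.3, 257.5]
ee_rot: [-1.534, 0.438, -0.425]
wrist_force: [0.0, 0.1, -0.7]
finger_gap: 0.219
```

```bash
python3 - <<'E'
from h import *
from scipy.spatial.transform import Rotation as R
s=arm.sense();c=arm.calibration("wrist");im=arm.camera("wrist")[:,:,::-1].copy()
m=R.from_rotvec(s["ee_rot"]).as_matrix();print(s["q"].round(3),s["tcp_pos"],m.round(4),np.degrees(np.arctan2(m[1,2],m[0,2])),s["wrist_force"],s["time_s"])
import pickle;pickle.dump((c,s),open("w3.pkl","wb"))
t=s["tcp_pos"]
p=proj(c,[[503.6,224,149],t+[0,0,-7],t+[0,0,-92]]);print(p)
cv2.imwrite("pics/w3.png",im)
E
```

```text
[ 0.291  0.301 -0.77   1.801  0.228  1.142  0.466] [503.55524933 152.33567398 257.49798747] [[ 0.8525 -0.0096  0.5226]
 [-0.5227 -0.0037  0.8525]
 [-0.0062 -0.9999 -0.0081]] 58.489515374147445 [ 0.02057745  0.13846603 -0.70953094] 7.2
[[412.48864097 190.01943803]
 [318.76060978 307.93487435]
 [320.12710851 251.0617247 ]]
```

View pics/w3.png

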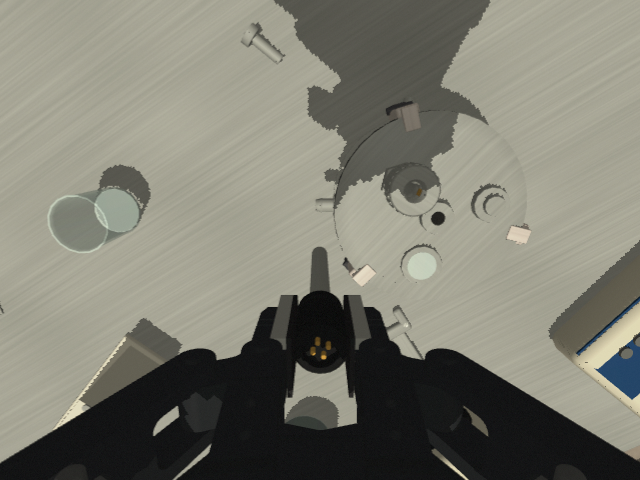

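The nut's top is at about (412,189), where I predicted it, and the sheath tip is at about (319,250). I'll enlarge both for precision.

```bash
python3 - <<'E'
import cv2,numpy as np
a=cv2.imread("pics/w3.png")
def crop(x,y): return cv2.resize(a[y:y+75,x:x+50],(400,600),interpolation=cv2.INTER_CUBIC)
o=np.hstack([cv2.resize(a[155:230,380:447],(533,600),interpolation=cv2.INTER_CUBIC),cv2.resize(a[235:310,305:338],(264,600),interpolation=cv2.INTER_CUBIC)])
cv2.imwrite("pics/w3c.png",cv2.convertScaleAbs(o,alpha=1.6))
E
```

```text
(no output)
```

View pics/w3c.png

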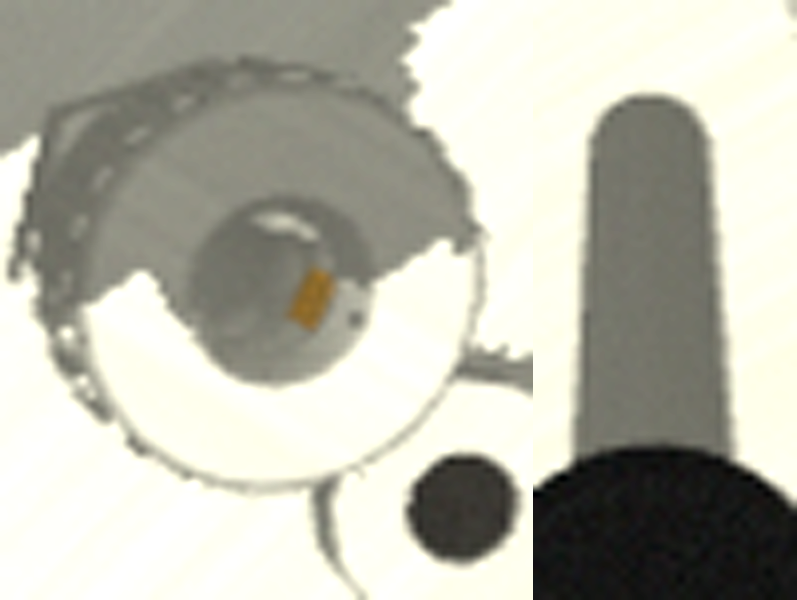

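The nut mouth's centre is at pixel (414.7,190.8), and the outer rim agrees. The sheath tip's centre is at about (319.2,252.8).

```bash
python3 - <<'E'
from h import *
import pickle
from scipy.spatial.transform import Rotation as R
c,s=pickle.load(open("w3.pkl","rb"));t=s["tcp_pos"]
n=onz(c,414.7,190.8,149);k=onz(c,319.2,252.8,t[2]-92);print("nut",n,"tip",k,"tcp",t,"d",n-k)
y=R.from_rotvec(s["ee_rot"]).as_matrix()[:,1]
print("tip by tool",t+92*y,"rot to vertical deg",np.degrees(np.cross(y,[0,0,-1])))
E
```

```text
nut [504.82300274 225.009004   149.        ] tip [504.2483577  151.20333051 165.49798747] tcp [503.55524933 152.33567398 257.49798747] d [  0.57464505  73.80567349 -16.49798747]
tip by tool [502.67575888 151.99588705 165.50281889] rot to vertical deg [ 0.21161257 -0.54772925  0.        ]
```

Request:
carry_out([
  {"xyz": [0, 0.02, 0], "angular": [0.2, -0.5, 0], "hand": 1},
  {"xyz": [0, 0.025, 0], "angular": [0, 0, 0], "hand": 1},
  {"xyz": [0, 0.02, 0], "angular": [0, 0, 0], "hand": 1},
  {"xyz": [0, 0.005, 0], "angular": [0, 0, 0], "hand": 1},
  {"xyz": [0, 0, 0], "angular": [0, 0, 0], "hand": 1},
  {"xyz": [0, 0, 0], "angular": [0, 0, 0], "hand": 1},
  {"xyz": [0, 0, 0], "angular": [0, 0, 0], "hand": 1},
  {"xyz": [0, 0, 0], "angular": [0, 0, 0], "hand": 1},
])

```text
time_s: 8.25
tcp_pos: [504.1, 221.4, 257.4]
ee_rot: [-1.528, 0.434, -0.434]
wrist_force: [0.5, -0.3, -2.1]
finger_gap: 0.22
```

```bash
cat > st.py <<'E'
from h import *
from scipy.spatial.transform import Rotation as R
s=arm.sense();m=R.from_rotvec(s["ee_rot"]).as_matrix();y=m[:,1]
print("t",s["time_s"],"tcp",s["tcp_pos"].round(2),"fix deg",np.degrees(np.cross(y,[0,0,-1])).round(2),"ang",np.degrees(np.arctan2(m[1,2],m[0,2])).round(3),"F",s["wrist_force"].round(2),"T",s["ft_torque"].round(3),"gap",round(s["finger_gap"],3),"q7",s["q"][6].round(3),"tau7",s["joint_efforts"][6].round(3))
E
python3 st.py
```

```text
t 8.25 tcp [504.07 221.39 257.39] fix deg [ 0.07 -0.03  0.  ] ang 58.29 F [ 0.5  -0.27 -2.06] T [ 0.005  0.001 -0.041] gap 0.22 q7 0.316 tau7 0.003
```

Request:
carry_out([
  {"xyz": [-0.0005, 0.004, -0.004], "angular": [0, 0, 0], "hand": 1},
  {"xyz": [0, 0, -0.004], "angular": [0, 0, 0], "hand": 1},
  {"xyz": [0, 0, -0.003], "angular": [0, 0, 0], "hand": 1},
  {"xyz": [0, 0, 0], "angular": [0, 0, 0], "hand": 1},
  {"xyz": [0, 0, 0], "angular": [0, 0, 0], "hand": 1},
  {"xyz": [0, 0, 0], "angular": [0, 0, 0], "hand": 1},
  {"xyz": [0, 0, 0], "angular": [0, 0, 0], "hand": 1},
  {"xyz": [0, 0, 0], "angular": [0, 0, 0], "hand": 1},
])

```text
time_s: 9.25
tcp_pos: [503.6, 225.4, 245.6]
ee_rot: [-1.528, 0.434, -0.434]
wrist_force: [0.7, 0.7, -0.8]
finger_gap: 0.223
```

```bash
python3 st.py; python3 - <<'E'
from h import *
c=arm.calibration("wrist");s=arm.sense();t=s["tcp_pos"];im=arm.camera("wrist")[:,:,::-1].copy()
import pickle;pickle.dump((c,s),open("w4.pkl","wb"));cv2.imwrite("pics/w4f.png",im)
p=proj(c,[[504.8,225,149],t+[0,0,-92]]);print(p)
a=cv2.resize(im[205:280,280:360],(640,600),interpolation=cv2.INTER_CUBIC)
cv2.imwrite("pics/w4.png",cv2.convertScaleAbs(a,alpha=1.4))
E
```

```text
t 9.25 tcp [503.59 225.38 245.55] fix deg [ 0.08 -0.03  0.  ] ang 58.266 F [ 0.7   0.69 -0.81] T [ 0.022 -0.003  0.027] gap 0.223 q7 0.298 tau7 0.0
[[319.64136321 249.9438583 ]
 [319.14484508 250.18425113]]
```

View pics/w4.png

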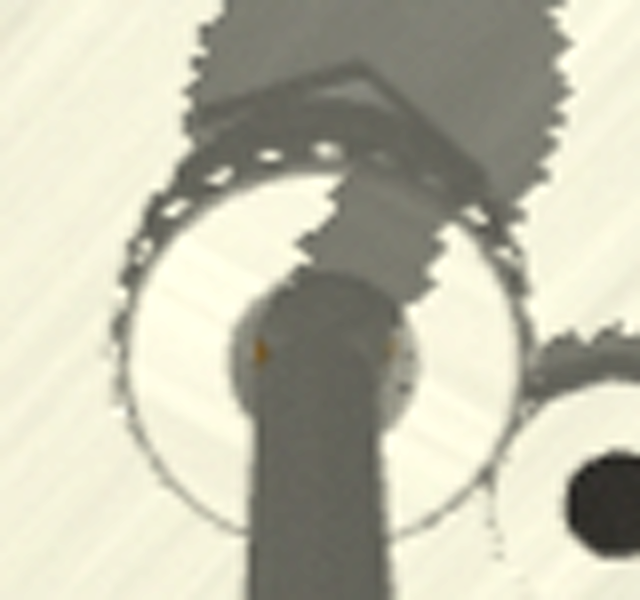

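The sheath (axis at crop x 319) hangs over the nut's mouth (centre at about crop (325,358)), so sideways error is about 0.5 mm. I'll lower it slowly and watch the force.

Request:
carry_out([
  {"xyz": [0.0003, 0.0003, -0.003], "angular": [0, 0, 0], "hand": 1},
  {"xyz": [0, 0, -0.003], "angular": [0, 0, 0], "hand": 1},
  {"xyz": [0, 0, -0.003], "angular": [0, 0, 0], "hand": 1},
  {"xyz": [0, 0, -0.003], "angular": [0, 0, 0], "hand": 1},
  {"xyz": [0, 0, -0.003], "angular": [0, 0, 0], "hand": 1},
  {"xyz": [0, 0, -0.002], "angular": [0, 0, 0], "hand": 1},
  {"xyz": [0, 0, 0], "angular": [0, 0, 0], "hand": 1},
  {"xyz": [0, 0, 0], "angular": [0, 0, 0], "hand": 1},
])

```text
time_s: 10.3
tcp_pos: [503.8, 225.7, 227.1]
ee_rot: [-1.529, 0.434, -0.434]
wrist_force: [-1.0, -0.0, -1.0]
finger_gap: 0.22
```

```bash
python3 st.py
```

```text
t 10.3 tcp [503.82 225.7  227.15] fix deg [ 0.08 -0.05  0.  ] ang 58.274 F [-1.   -0.04 -0.96] T [-0.012 -0.033  0.013] gap 0.22 q7 0.283 tau7 -0.004
```

Request:
carry_out([
  {"xyz": [0, 0, -0.003], "angular": [0, 0, 0], "hand": 1},
  {"xyz": [0, 0, -0.003], "angular": [0, 0, 0], "hand": 1},
  {"xyz": [0, 0, -0.003], "angular": [0, 0, 0], "hand": 1},
  {"xyz": [0, 0, -0.003], "angular": [0, 0, 0], "hand": 1},
  {"xyz": [0, 0, -0.003], "angular": [0, 0, 0], "hand": 1},
  {"xyz": [0, 0, -0.002], "angular": [0, 0, 0], "hand": 1},
  {"xyz": [0, 0, 0], "angular": [0, 0, 0], "hand": 1},
  {"xyz": [0, 0, 0], "angular": [0, 0, 0], "hand": 1},
])

```text
time_s: 11.3
tcp_pos: [503.8, 225.7, 209.0]
ee_rot: [-1.528, 0.434, -0.434]
wrist_force: [0.5, 0.4, -0.5]
finger_gap: 0.222
```

```bash
python3 st.py
```

```text
t 11.3 tcp [503.83 225.72 208.95] fix deg [ 0.08 -0.05  0.  ] ang 58.271 F [ 0.49  0.41 -0.47] T [-0.022  0.021 -0.059] gap 0.222 q7 0.268 tau7 -0.004
```

Request:
carry_out([
  {"xyz": [0, 0, -0.005], "angular": [0, 0, 0], "hand": 1},
  {"xyz": [0, 0, -0.007], "angular": [0, 0, 0], "hand": 1},
  {"xyz": [0, 0, -0.008], "angular": [0, 0, 0], "hand": 1},
  {"xyz": [0, 0, -0.008], "angular": [0, 0, 0], "hand": 1},
  {"xyz": [0, 0, -0.007], "angular": [0, 0, 0], "hand": 1},
  {"xyz": [0, 0, -0.005], "angular": [0, 0, 0], "hand": 1},
  {"xyz": [0, 0, -0.002], "angular": [0, 0, 0], "hand": 1},
  {"xyz": [0, 0, 0], "angular": [0, 0, 0], "hand": 1},
])

```text
time_s: 12.3
tcp_pos: [503.7, 225.6, 163.6]
ee_rot: [-1.529, 0.435, -0.433]
wrist_force: [-0.9, 0.2, -1.9]
finger_gap: 0.218
```

```bash
python3 st.py
```

```text
t 12.3 tcp [503.67 225.64 163.56] fix deg [ 0.08 -0.08  0.  ] ang 58.273 F [-0.89  0.19 -1.86] T [-0.014 -0.005 -0.012] gap 0.218 q7 0.229 tau7 -0.039
```

Request:
carry_out([
  {"xyz": [0, 0, -0.002], "angular": [0, 0, 0], "hand": 1},
  {"xyz": [0, 0, -0.002], "angular": [0, 0, 0], "hand": 1},
  {"xyz": [0, 0, -0.001], "angular": [0, 0, 0], "hand": 1},
  {"xyz": [0, 0, 0], "angular": [0, 0, 0], "hand": 1},
  {"xyz": [0, 0, -0.001], "angular": [0, 0, 0], "hand": 1},
  {"xyz": [0, 0, 0], "angular": [0, 0, 0], "hand": 1},
  {"xyz": [0, 0, 0], "angular": [0, 0, 0], "hand": 1},
  {"xyz": [0, 0, 0], "angular": [0, 0, 0], "hand": 1},
])

```text
time_s: 13.3
tcp_pos: [503.8, 225.7, 157.6]
ee_rot: [-1.528, 0.434, -0.434]
wrist_force: [0.2, 0.1, -0.6]
finger_gap: 0.22
```

```bash
python3 st.py
```

```text
t 13.3 tcp [503.81 225.72 157.65] fix deg [ 0.08 -0.05  0.  ] ang 58.27 F [ 0.22  0.13 -0.62] T [ 0.012  0.083 -0.012] gap 0.22 q7 0.223 tau7 -0.0
```

Request:
carry_out([
  {"xyz": [0, 0, -0.001], "angular": [0, 0, 0], "hand": 1},
  {"xyz": [0, 0, 0], "angular": [0, 0, 0], "hand": 1},
  {"xyz": [0, 0, 0], "angular": [0, 0, 0], "hand": 0.7},
  {"xyz": [0, 0, 0], "angular": [0, 0, 0], "hand": 0.3},
  {"xyz": [0, 0, 0], "angular": [0, 0, 0], "hand": 0.3},
  {"xyz": [0, 0, 0], "angular": [0, 0, 0], "hand": 0.3},
  {"xyz": [0, 0, 0], "angular": [0, 0, 0], "hand": 0.3},
  {"xyz": [0, 0, 0], "angular": [0, 0, 0], "hand": 0.3},
])

```text
time_s: 14.3
tcp_pos: [504.1, 225.8, 156.9]
ee_rot: [-1.528, 0.434, -0.434]
wrist_force: [-0.1, 0.1, -0.2]
finger_gap: 0.696
```

```bash
python3 st.py; python3 - <<'E'
from h import *
c=arm.calibration("wrist");s=arm.sense();im=arm.camera("wrist")[:,:,::-1].copy();i2=arm.camera("side")[:,:,::-1].copy();cs=arm.calibration("side")
p=proj(c,[[504.8,225,149]])[0].astype(int);q=proj(cs,[[504.8,225,165]])[0].astype(int);print(p,q)
f=lambda i,p:cv2.resize(i[max(p[1]-75,0):p[1]+75,p[0]-50:p[0]+50],(400,600),interpolation=cv2.INTER_CUBIC)
cv2.imwrite("pics/c5.png",cv2.convertScaleAbs(np.hstack([f(im,p+[0,20]),f(i2,q)]),alpha=1.5))
E
```

```text
t 14.3 tcp [504.12 225.79 156.85] fix deg [ 0.07 -0.01  0.  ] ang 58.265 F [-0.06  0.11 -0.22] T [-0.035 -0.029  0.04 ] gap 0.696 q7 0.222 tau7 -0.0
[317 309] [312 352]
```

View pics/c5.png

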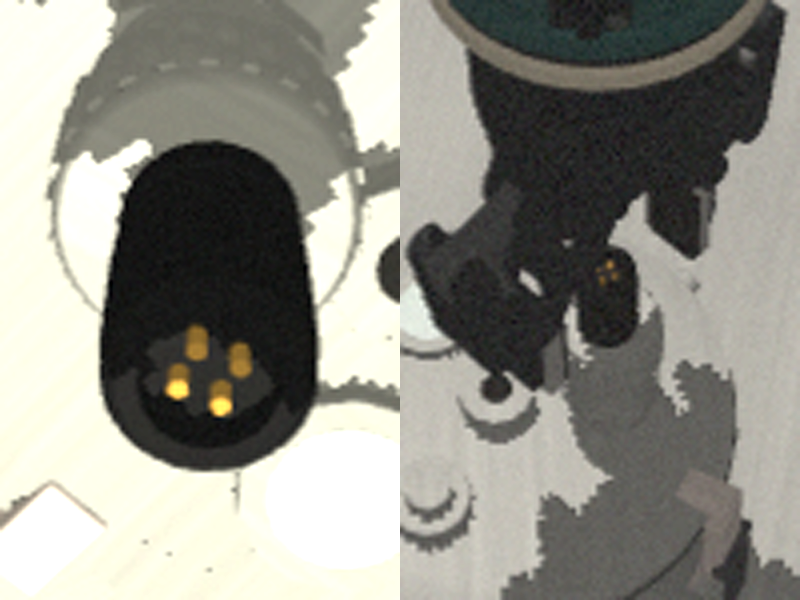

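The probe is seated: its head sits on the nut's upper face, concentric with it, and the fingers are clear of it. I'll lower the open fingers around the nut.

Request:
carry_out([
  {"xyz": [0.0006, -0.0006, -0.004], "angular": [0, 0, 0], "hand": 0.3},
  {"xyz": [0, 0, -0.007], "angular": [0, 0, 0], "hand": 0.3},
  {"xyz": [0, 0, -0.008], "angular": [0, 0, 0], "hand": 0.3},
  {"xyz": [0, 0, -0.007], "angular": [0, 0, 0], "hand": 0.3},
  {"xyz": [0, 0, -0.004], "angular": [0, 0, 0], "hand": 0.3},
  {"xyz": [0, 0, -0.002], "angular": [0, 0, 0], "hand": 0.3},
  {"xyz": [0, 0, 0], "angular": [0, 0, 0], "hand": 0.3},
  {"xyz": [0, 0, 0], "angular": [0, 0, 0], "hand": 0.3},
])

```text
time_s: 15.4
tcp_pos: [504.5, 225.1, 122.1]
ee_rot: [-1.528, 0.434, -0.434]
wrist_force: [-0.3, 0.9, 0.7]
finger_gap: 0.696
```

```bash
python3 st.py
```

```text
t 15.4 tcp [504.49 225.13 122.13] fix deg [ 0.07 -0.05  0.  ] ang 58.273 F [-0.3   0.86  0.74] T [-0.004  0.011  0.012] gap 0.696 q7 0.191 tau7 -0.006
```

Request:
carry_out([
  {"xyz": [0, 0, -0.001], "angular": [0, 0, 0], "hand": 0.4},
  {"xyz": [0, 0, 0], "angular": [0, 0, 0], "hand": 0.5},
  {"xyz": [0, 0, 0], "angular": [0, 0, 0], "hand": 1},
  {"xyz": [0, 0, 0], "angular": [0, 0, 0], "hand": 1},
  {"xyz": [0, 0, 0], "angular": [0, 0, 0], "hand": 1},
  {"xyz": [0, 0, 0], "angular": [0, 0, 0], "hand": 1},
  {"xyz": [0, 0, 0], "angular": [0, 0, 0], "hand": 1},
  {"xyz": [0, 0, 0], "angular": [0, 0, 0], "hand": 1},
], newtons=80)

```text
time_s: 16.4
tcp_pos: [504.3, 224.6, 121.8]
ee_rot: [-1.53, 0.435, -0.434]
wrist_force: [-0.7, 0.1, -0.0]
finger_gap: 0.392
```

```bash
python3 st.py
```

```text
t 16.4 tcp [504.35 224.61 121.85] fix deg [ 0.15 -0.06  0.  ] ang 58.248 F [-0.66  0.1  -0.02] T [-0.205  0.191 -0.024] gap 0.392 q7 0.19 tau7 0.024
```

Request:
carry_out([
  {"xyz": [0, 0, 0], "angular": [0, 0, -2.5], "hand": 1},
  {"xyz": [0, 0, 0], "angular": [0, 0, -3], "hand": 1},
  {"xyz": [0, 0, 0], "angular": [0, 0, -3], "hand": 1},
  {"xyz": [0, 0, 0], "angular": [0, 0, -3], "hand": 1},
  {"xyz": [0, 0, 0], "angular": [0, 0, -2], "hand": 1},
  {"xyz": [0, 0, 0], "angular": [0, 0, 0], "hand": 1},
  {"xyz": [0, 0, 0], "angular": [0, 0, -1], "hand": 1},
  {"xyz": [0, 0, 0], "angular": [0, 0, -1], "hand": 1},
])

```text
time_s: 17.4
tcp_pos: [504.3, 224.6, 121.8]
ee_rot: [-1.475, 0.65, -0.649]
wrist_force: [0.3, -0.7, 0.6]
finger_gap: 0.394
```

```bash
python3 st.py
```

```text
t 17.4 tcp [504.34 224.61 121.82] fix deg [ 0.15 -0.09  0.  ] ang 42.404 F [ 0.26 -0.71  0.59] T [-0.206  0.166  0.252] gap 0.394 q7 -0.053 tau7 0.14
```

Request:
carry_out([
  {"xyz": [0, 0, 0], "angular": [0, 0, -2.5], "hand": 1},
  {"xyz": [0, 0, 0], "angular": [0, 0, -3], "hand": 1},
  {"xyz": [0, 0, 0], "angular": [0, 0, -3], "hand": 1},
  {"xyz": [0, 0, 0], "angular": [0, 0, -3], "hand": 1},
  {"xyz": [0, 0, 0], "angular": [0, 0, -2], "hand": 1},
  {"xyz": [0, 0, 0], "angular": [0, 0, 0], "hand": 1},
  {"xyz": [0, 0, 0], "angular": [0, 0, -1], "hand": 1},
  {"xyz": [0, 0, 0], "angular": [0, 0, -1], "hand": 1},
])

```text
time_s: 18.4
tcp_pos: [504.4, 224.6, 121.8]
ee_rot: [-1.395, 0.866, -0.864]
wrist_force: [-0.1, -0.5, 0.9]
finger_gap: 0.395
```

```bash
python3 st.py
```

```text
t 18.4 tcp [504.36 224.61 121.85] fix deg [ 0.11 -0.13  0.  ] ang 26.301 F [-0.06 -0.52  0.92] T [-0.16   0.204  0.303] gap 0.395 q7 -0.299 tau7 0.14
```

Request:
carry_out([
  {"xyz": [0, 0, 0], "angular": [0, 0, -2], "hand": 1},
  {"xyz": [0, 0, 0], "angular": [0, 0, -2.5], "hand": 1},
  {"xyz": [0, 0, 0], "angular": [0, 0, -2.5], "hand": 1},
  {"xyz": [0, 0, 0], "angular": [0, 0, -2.5], "hand": 1},
  {"xyz": [0, 0, 0], "angular": [0, 0, -2], "hand": 1},
  {"xyz": [0, 0, 0], "angular": [0, 0, 0], "hand": 1},
  {"xyz": [0, 0, 0], "angular": [0, 0, -1], "hand": 1},
  {"xyz": [0, 0, 0], "angular": [0, 0, -1], "hand": 1},
])

```text
time_s: 19.4
tcp_pos: [504.3, 224.6, 121.8]
ee_rot: [-1.303, 1.056, -1.053]
wrist_force: [-0.1, 0.1, 1.3]
finger_gap: 0.398
```

```bash
python3 st.py
```

```text
t 19.4 tcp [504.33 224.61 121.79] fix deg [ 0.07 -0.16  0.  ] ang 11.946 F [-0.07  0.13  1.32] T [-0.13   0.188  0.292] gap 0.398 q7 -0.519 tau7 0.137
```

Still running free (0.29 N m), with 0.81 rad turned. I'll continue.

Request:
carry_out([
  {"xyz": [0, 0, 0], "angular": [0, 0, -2.5], "hand": 1},
  {"xyz": [0, 0, 0], "angular": [0, 0, -3], "hand": 1},
  {"xyz": [0, 0, 0], "angular": [0, 0, -3], "hand": 1},
  {"xyz": [0, 0, 0], "angular": [0, 0, -3], "hand": 1},
  {"xyz": [0, 0, 0], "angular": [0, 0, -2], "hand": 1},
  {"xyz": [0, 0, 0], "angular": [0, 0, 0], "hand": 1},
  {"xyz": [0, 0, 0], "angular": [0, 0, -1], "hand": 1},
  {"xyz": [0, 0, 0], "angular": [0, 0, -1], "hand": 1},
])

```text
time_s: 20.4
tcp_pos: [504.4, 224.7, 121.8]
ee_rot: [-1.176, 1.265, -1.262]
wrist_force: [0.2, -1.6, 0.2]
finger_gap: 0.4
```

```bash
python3 st.py
```

```text
t 20.4 tcp [504.37 224.65 121.84] fix deg [ 0.   -0.17  0.  ] ang -4.205 F [ 0.23 -1.57  0.2 ] T [-0.103  0.182  0.333] gap 0.4 q7 -0.768 tau7 0.13
```

Request:
carry_out([
  {"xyz": [0, 0, 0], "angular": [0, 0, -2], "hand": 1},
  {"xyz": [0, 0, 0], "angular": [0, 0, -2.5], "hand": 1},
  {"xyz": [0, 0, 0], "angular": [0, 0, -2.5], "hand": 1},
  {"xyz": [0, 0, 0], "angular": [0, 0, -2], "hand": 1},
  {"xyz": [0, 0, 0], "angular": [0, 0, -1], "hand": 1},
  {"xyz": [0, 0, 0], "angular": [0, 0, 0], "hand": 1},
  {"xyz": [0, 0, 0], "angular": [0, 0, -1], "hand": 1},
  {"xyz": [0, 0, 0], "angular": [0, 0, -1], "hand": 1},
])

```text
time_s: 21.4
tcp_pos: [504.4, 224.7, 121.8]
ee_rot: [-1.056, 1.426, -1.422]
wrist_force: [0.2, -0.4, 0.5]
finger_gap: 0.395
```

```bash
python3 st.py
```

```text
t 21.4 tcp [504.38 224.66 121.84] fix deg [-0.04 -0.17 -0.  ] ang -16.95 F [ 0.15 -0.37  0.45] T [-0.121  0.114  0.439] gap 0.395 q7 -0.965 tau7 0.072
```

The torque has risen to 0.44 (free about 0.29), so the jaws have met the sheath. I'll take small slow steps now.

Request:
carry_out([
  {"xyz": [0, 0, 0], "angular": [0, 0, -1], "hand": 1},
  {"xyz": [0, 0, 0], "angular": [0, 0, -1], "hand": 1},
  {"xyz": [0, 0, 0], "angular": [0, 0, -1], "hand": 1},
  {"xyz": [0, 0, 0], "angular": [0, 0, -1], "hand": 1},
  {"xyz": [0, 0, 0], "angular": [0, 0, 0], "hand": 1},
  {"xyz": [0, 0, 0], "angular": [0, 0, 0], "hand": 1},
  {"xyz": [0, 0, 0], "angular": [0, 0, -0.5], "hand": 1},
  {"xyz": [0, 0, 0], "angular": [0, 0, -0.5], "hand": 1},
])

```text
time_s: 22.4
tcp_pos: [504.4, 224.7, 121.8]
ee_rot: [-1.001, 1.493, -1.488]
wrist_force: [0.2, -0.6, 1.4]
finger_gap: 0.404
```

```bash
python3 st.py
```

```text
t 22.4 tcp [504.39 224.66 121.84] fix deg [-0.06 -0.16 -0.  ] ang -22.307 F [ 0.2  -0.65  1.36] T [-0.115  0.099  0.402] gap 0.404 q7 -1.048 tau7 -0.184
```

Request:
carry_out([
  {"xyz": [0, 0, 0], "angular": [0, 0, 0], "hand": 1},
  {"xyz": [0, 0, 0], "angular": [0, 0, 0], "hand": 1},
  {"xyz": [0, 0, 0], "angular": [0, 0, 0], "hand": 1},
  {"xyz": [0, 0, 0], "angular": [0, 0, 0], "hand": 1},
  {"xyz": [0, 0, 0], "angular": [0, 0, 0], "hand": 1},
  {"xyz": [0, 0, 0], "angular": [0, 0, 0], "hand": 1},
  {"xyz": [0, 0, 0], "angular": [0, 0, -1], "hand": 1},
  {"xyz": [0, 0, 0], "angular": [0, 0, -1], "hand": 1},
])

```text
time_s: 23.4
tcp_pos: [504.4, 224.6, 121.8]
ee_rot: [-0.978, 1.519, -1.514]
wrist_force: [0.2, -0.6, 0.9]
finger_gap: 0.397
```

```bash
python3 st.py
```

```text
t 23.4 tcp [504.42 224.62 121.85] fix deg [-0.06 -0.16 -0.  ] ang -24.437 F [ 0.22 -0.6   0.9 ] T [-0.116  0.131  0.432] gap 0.397 q7 -1.081 tau7 0.037
```

```bash
python3 - <<'E'
from bench import arm
import numpy as np
T=[]
for _ in range(8):
    arm.camera("side");s=arm.sense();T.append([s["ft_torque"][2],s["joint_efforts"][6]])
print(np.round(T,3),np.mean(T,0),s["time_s"])
E
```

```text
[[ 0.354  0.055]
 [ 0.265 -0.688]
 [ 0.264 -0.452]
 [ 0.225 -0.311]
 [ 0.221 -0.256]
 [ 0.24  -0.237]
 [ 0.162 -0.231]
 [ 0.203 -0.23 ]] [ 0.24189802 -0.29397402] 23.8
```

Request:
carry_out([
  {"xyz": [0, 0, 0], "angular": [0, 0, 0], "hand": 1},
  {"xyz": [0, 0, 0], "angular": [0, 0, 0], "hand": 1},
  {"xyz": [0, 0, 0], "angular": [0, 0, 0], "hand": 1},
  {"xyz": [0, 0, 0], "angular": [0, 0, 0], "hand": 1},
  {"xyz": [0, 0, 0], "angular": [0, 0, 0], "hand": 1},
  {"xyz": [0, 0, 0], "angular": [0, 0, -0.4], "hand": 1},
  {"xyz": [0, 0, 0], "angular": [0, 0, -0.7], "hand": 1},
  {"xyz": [0, 0, 0], "angular": [0, 0, -0.9], "hand": 1},
])

```text
time_s: 24.8
tcp_pos: [504.4, 224.6, 121.8]
ee_rot: [-0.956, 1.543, -1.539]
wrist_force: [0.7, -1.0, 0.5]
finger_gap: 0.4
```

```bash
python3 st.py;  python3 - <<'E'
from bench import arm
import numpy as np
T=[]
for _ in range(3):
    arm.camera("side");s=arm.sense();T.append([s["ft_torque"][2],s["joint_efforts"][6],np.linalg.norm(s["ee_rot"])])
print(np.round(T,3),s["time_s"])
E
```

```text
t 24.8 tcp [504.39 224.64 121.81] fix deg [-0.07 -0.16 -0.  ] ang -26.46 F [ 0.73 -1.04  0.45] T [-0.088  0.116  0.472] gap 0.4 q7 -1.112 tau7 0.019
[[ 0.388  0.014  2.38 ]
 [ 0.323 -0.671  2.38 ]
 [ 0.3   -0.466  2.379]] 24.95
```

The torque is now 0.47 N m, against 0.28 free: about 30 N per jaw, and from the angle past contact at most about 37 N. That is a good grip, so I'll release and retreat.

Request:
carry_out([
  {"xyz": [0, 0, 0], "angular": [0, 0, 0], "hand": 0.5},
  {"xyz": [0, 0, 0], "angular": [0, 0, 0], "hand": 0.3},
  {"xyz": [0, 0, 0], "angular": [0, 0, 0], "hand": 0.3},
  {"xyz": [0, 0, 0], "angular": [0, 0, 0], "hand": 0.3},
  {"xyz": [0, 0, 0.01], "angular": [0, 0, 0], "hand": 0.3},
  {"xyz": [0, 0, 0.02], "angular": [0, 0, 0], "hand": 0.3},
  {"xyz": [0, 0, 0.03], "angular": [0, 0, 0], "hand": 0.3},
  {"xyz": [0, 0, 0.03], "angular": [0, 0, 0], "hand": 0.3},
])

```text
time_s: 25.95
tcp_pos: [503.4, 224.6, 214.7]
ee_rot: [-0.959, 1.545, -1.538]
wrist_force: [-0.3, -0.1, -0.4]
finger_gap: 0.703
```

Request:
carry_out([
  {"xyz": [0, 0, 0.03], "angular": [0, 0, 0], "hand": 0.3},
  {"xyz": [0, 0, 0.02], "angular": [0, 0, 0], "hand": 0.3},
  {"xyz": [-0.02, 0, 0.01], "angular": [0, 0, 0], "hand": 0.3},
  {"xyz": [-0.03, 0, 0], "angular": [0, 0, 0], "hand": 0.3},
  {"xyz": [-0.02, 0, 0], "angular": [0, 0, 0], "hand": 0.3},
  {"xyz": [0, 0, 0], "angular": [0, 0, 0], "hand": 0.3},
  {"xyz": [0, 0, 0], "angular": [0, 0, 0], "hand": 0.3},
  {"xyz": [0, 0, 0], "angular": [0, 0, 0], "hand": 0.3},
])

```text
time_s: 26.95
tcp_pos: [432.8, 225.4, 284.4]
ee_rot: [-0.95, 1.541, -1.537]
wrist_force: [0.1, 0.1, -0.1]
finger_gap: 0.698
```

```bash
python3 st.py; python3 - <<'E'
from h import *
i1=arm.camera("scene")[:,:,::-1].copy();i2=arm.camera("side")[:,:,::-1].copy()
f=lambda i,p:cv2.resize(i[p[1]-75:p[1]+75,p[0]-50:p[0]+50],(400,600),interpolation=cv2.INTER_CUBIC)
cv2.imwrite("pics/c6.png",cv2.convertScaleAbs(np.hstack([f(i1,(444,215)),f(i2,(312,352))]),alpha=1.4))
E
```

```text
t 26.95 tcp [432.82 225.39 284.36] fix deg [-0.25  0.17  0.  ] ang -26.412 F [ 0.12  0.15 -0.1 ] T [-0.008  0.035 -0.007] gap 0.698 q7 -1.062 tau7 -0.002
```

View pics/c6.png

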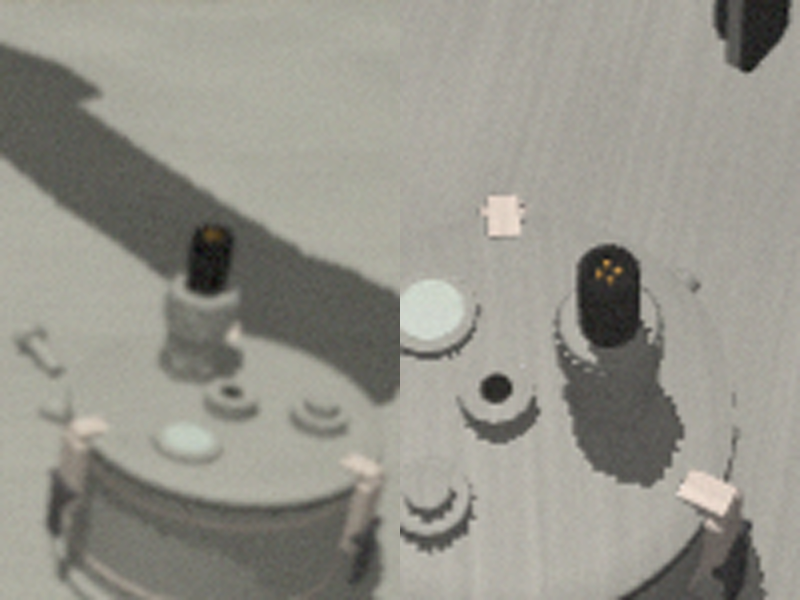

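The probe stands upright with its shoulder on the nut in both views, and the arm is clear of everything.

```bash
python3 -c "
from bench import arm
print(arm.sign_off())"
```

```text
the job is handed in; nothing more can be done
None
```

The probe is seated in the gland with the collet closed on its sheath, and I handed the job in at about 27 s. No verdict was reported.

I took the probe from the rack's +y end hole and lowered it into the gland. The wrist force stayed under about 2 N in every check on the way down. I then gripped the nut at 80 N and turned it clockwise by 1.48 rad; the jaws met the sheath at about 1.05 rad.

**Last checks:**
- **Grip:** the turning torque rose from about 0.28 N m running free to 0.47 N m. That is about 30 N per jaw, and the angle turned past contact puts it at up to about 37 N, below the 50 N crush limit.
- **Mixed torque readings:** the readings between these did not rise evenly (0.44, 0.40, 0.43, 0.47 N m). At rest the torque sagged to 0.2–0.3 N m, as the task text warns. The jaw force is therefore an estimate from torque and angle together.
- **Seating:** the final scene and side pictures show the shoulder on the nut and the fingers clear. In the scene picture the head seems to lean about 0.06 rad from the nut. That is about one pixel, so I put it down to reading error and did not measure it further.
- **Other objects:** I did not re-measure the other sensors or the things on the bench at the end. No contact with them showed in the wrist force.

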